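Feed the train of lens carriers home and start the station

TASK

Using the fingertips only to push, and lifting nothing, steadily push the row of four white lens carriers along the rail as one train, the carriers staying together, until the whole row is hard up against the blue end stop. Then press the green start button fully down and let it come back up. Never press the red button, nor the green one before the row is home, and leave the loose parts around the rail alone.

Things in the scene. Friction and masses are not known exactly. Their poses are not given: they have to be found in the camera images.
- rail: Fixed aluminium channel, 380 mm long (its own y), 70 mm wide (its own x), lying on the table. Origin: centre of its underside, at table height. Channel floor 6 mm above the table; side walls 5 mm thick, tops 14 mm above the table, 46.6 mm apart inside. The end at -y is open; a blue end stop 14 mm thick and 34 mm high closes the +y end. z is up.
- rail_stop (a point): Point on the face of the blue end stop that the train must meet, on the rail's centre line at the channel floor (6 mm above the table); in the rail's frame at y = +176 mm. The rail's +y axis points from the train to this stop.
- carrier_1: White lens carrier, the first of the row, nearest the end stop. Block 46 mm along the rail, 44 wide, 30 high, with a black and silver barrel (34 mm dia., 18 high) fixed on top; 0.12 kg. Origin: centre of its underside, on the channel floor; y along the rail. Block top 36 mm, barrel top 54 mm above the table. Home: origin 23 mm short of the stop face.
- carrier_2: White lens carrier, second in the row. Block 46 mm along the rail, 44 wide, 30 high, with a black and silver barrel (34 mm dia., 18 high) fixed on top; 0.12 kg. Origin: centre of its underside, on the channel floor; y along the rail. Block top 36 mm, barrel top 54 mm above the table. Home: origin 69 mm short of the stop face.
- carrier_3: White lens carrier, third in the row. Block 46 mm along the rail, 44 wide, 30 high, with a black and silver barrel (34 mm dia., 18 high) fixed on top; 0.12 kg. Origin: centre of its underside, on the channel floor; y along the rail. Block top 36 mm, barrel top 54 mm above the table. Home: origin 115 mm short of the stop face.
- carrier_4: White lens carrier, the last of the row, farthest from the stop, its rear face free to push. Block 46 mm along the rail, 44 wide, 30 high, with a black and silver barrel (34 mm dia., 18 high) fixed on top; 0.12 kg. Origin: centre of its underside, on the channel floor; y along the rail. Block top 36 mm, barrel top 54 mm above the table. Home: origin 161 mm short of the stop face.
- start (a joint): Travel of the green start button: 0 when up, 0.006 m fully down (about 5 N); a spring returns it.
- start_top (a point): Centre of the top of the green button (32 mm diameter, in a grey housing 48 mm wide fixed to the table; top 22 mm above the table); pressed straight down.
- halt (a joint): Travel of the red stop button: 0 when up, 0.006 m fully down. Not to be pressed.
- halt_top (a point): Centre of the top of the red button, otherwise the same as the green one; the two may stand in either place.
- barrel_a: Loose black and silver lens barrel, 44 mm diameter, 23 mm high, near the buttons; origin under its centre. Leave alone.
- barrel_b: Another such loose lens barrel, on the robot's side of the rail. Leave alone.
- jar: Closed jar, 48 mm diameter, 55 mm high; origin under its centre. Leave alone.
- driver: Screwdriver lying on the table, 150 mm long, beyond the stop end of the rail. Leave alone.
- ring: Loose steel ring, 52 mm diameter, 12 mm high; origin under its centre. Leave alone.
There are look-alikes about, which are no part of the job. What is shaped like the carrier_4 but brown or yellow is not meant.

How it is judged:
By the outcome, as a careful person would: the job done as asked, in the order asked, and still so for the second after the job is handed in, with the robot touching nothing.
It also fails if it takes over 42 s, if anything falls off the work surface, if the arm or the gripper's body presses on something with over 40 N, if the wrist force passes 120 N, or if a joint passes its speed limit or range.

ROBOT

A 6-joint arm with a two-finger parallel gripper is mounted at the origin on the work surface. World frame = base frame: x ahead of the robot, y to its left, z up, the work surface at z = 0. Lengths are in m, angles in rad, forces in N, time in s.
With the tool pointing down it reaches from about 0.3 to 0.85 m from the base axis. Payload 4.2 kg.
Tool frame: the origin (TCP) lies between the finger pads; the fingertips stand 14 mm ahead of it and the grasp point (between the pads) lies 5 mm behind it; z points along the fingers, y is the line along which they close (so a half turn about z gives the same grasp; the last joint's range is limited). The gripper opens to 91 mm and grips with 3 to 60 N. Pads are 32 mm wide; open, the fingers measure 118 mm over their backs; the gripper's body (76 mm by 178 mm) begins 60 mm behind the grasp point.
Start: joints at [-1.137, 0.32, 1.565, -0, 1.257, -0.02], TCP at [0.252, -0.517, 0.228] pointing down, gripper open.
Joint ranges: [-3.11, 3.11], [-0.84, 2.01], [0.21, 2.61], [-1.34, 4.49], [0.05, 2.63], [-2.56, 2.56]. Speed limits (rad/s): [2.57, 2.57, 3.14, 3.14, 3.14, 3.14].

INTERFACE

Orientations are given as a rotation vector (axis times angle).
In Python, from cell import robot gives the robot as it stands.
- The arm moves only by the shell command python3 -m jog 'ROWS'. ROWS is JSON, a list of rows, each a list of 5 numbers: the opening, from 0 (shut) to 1 (fully open), then the shift along the tool's x, y, z each as a share of 500 mm, from -1 to 1, then the turn about the tool's z as a share of 90 degrees, from -1 to 1. A call has 1 to 20 rows; each row shifts and turns the commanded pose from where the row before left it, along the tool's axes as they then stand; what a row does not reach is not made up. A row lasts 1/10 s, in which the tool goes at most 50 mm and 8.59 degrees, less where a joint would pass 70% of its speed; a pose out of reach is approached as far as the arm can. A call with a number of a shift or a turn outside -1 to 1 is refused whole. A call with a gripper value outside its range is refused whole. The fingers move at their own pace and stop on an object; the grip force is fixed at half the most. Time passes only in rows, so rows that do not move let the fingers close. It gives the time, the measured TCP pose, the force, the opening and the grip force at its end, in the units of the state.
- robot.observe(): the state, without advancing time (a new reading comes with each control period).
- robot.read_camera(name): name is "scene" or "top" or "wrist"; returns a dict with "frame" (400x640x3 uint8, red, green, blue), "K" (3x3 intrinsics, pixels), "distortion" ([k1, k2, p1, p2, k3] as OpenCV has them; the pictures are not rectified), "rvec" (rotation vector, rad) and "tvec" (3), from world to camera coordinates, as OpenCV has them. Camera axes: x right, y down, z forward; pixel columns grow to the right and rows downward; lengths in m; the calibration is good to about 2 mm. A picture is of the moment at which its call begins. There is no depth.
- robot.finish_job(): hands the job in; it is judged then, once.
The state is a dict: "time": time; "q": joint angles; "qd": joint speeds; "joint_efforts": joint torques, N m; "tool_pos": TCP position; "tcp_rot": TCP orientation; "wrist_force": force on the tool from outside, world axes, zero at the start; "moment": the same for the moment, N m; "finger_gap": finger opening in m; "gripper_force": force on a finger pad.
Only numpy, scipy, OpenCV 4.12 (cv2) and the standard library are available. Lean on these libraries where they do the work, as an engineer would, in place of code of your own. Each camera call takes 0.05 s, during which the arm holds its last target. There are 200 camera calls.

## Working session

There is one attempt and no reset: what is moved stays moved. The work goes in short steps, Python scripts to look and compute and a shell command to move; the robot and the scene stay as the last step left them, time stands still between calls to the robot, and variables do not carry over. Pictures are saved under pics/ and viewed, at most 10 in all, crops included, and the job is handed in when it is done.

```bash
ls; mkdir -p pics; python3 - <<'E'
from cell import robot
import cv2, numpy as np, pickle
s=robot.observe(); print(s['time'],s['tool_pos'],s['tcp_rot'],s['finger_gap'])
d={}
for n in("top","scene"):
    c=robot.read_camera(n); d[n]=c; cv2.imwrite(f'pics/{n}0.png',c['frame'][:,:,::-1])
    R=cv2.Rodrigues(np.array(c['rvec']))[0]; print(n,-R.T@np.array(c['tvec']).ravel())
pickle.dump(d,open('cams.pkl','wb'))
E
```

```text
pics
0.0 [ 0.25185544 -0.51636339  0.22711558] [-3.05935671e+00 -7.06341254e-01  5.85053307e-04] 0.09091859585541537
top [0.39486003 0.03204614 0.96344997]
scene [1.2527059  0.27883186 0.72939837]
```

View pics/top0.png

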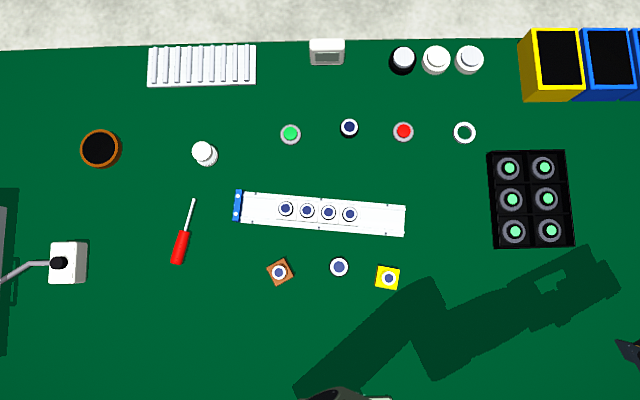

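View pics/scene0.png

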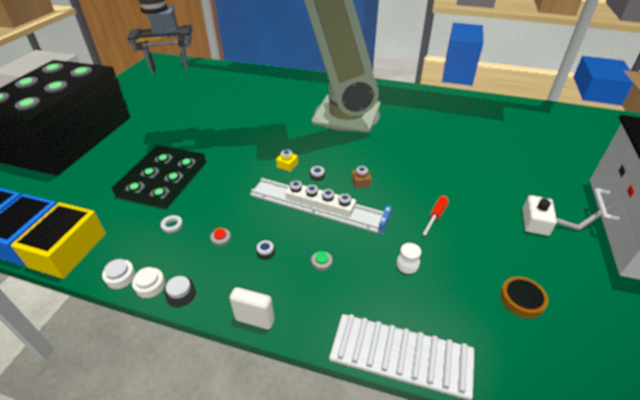

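The top view shows the rail from its open end near (405,220) to the blue stop at (238,205), with barrels at (286,208), (307,210), (328,212) and (350,214). Green is at (290,133) and red at (403,131). I'll measure these next.

```bash
cat > h.py <<'E'
import cv2, numpy as np
def plane(c,uv,z):
    K=np.array(c['K']);D=np.array(c['distortion']);R=cv2.Rodrigues(np.array(c['rvec']))[0];t=np.array(c['tvec']).ravel()
    p=cv2.undistortPoints(np.array(uv,float).reshape(-1,1,2),K,D).reshape(-1,2)
    d=np.c_[p,np.ones(len(p))]@R; o=-R.T@t
    return o+d*((z-o[2])/d[:,2])[:,None]
def blobs(c,lo,hi,box,mn=15):
    h=cv2.cvtColor(c['frame'],cv2.COLOR_RGB2HSV);m=cv2.inRange(h,lo,hi)
    k=np.zeros_like(m);x0,y0,x1,y1=box;k[y0:y1,x0:x1]=m[y0:y1,x0:x1]
    n,l,s,ce=cv2.connectedComponentsWithStats(k)
    return [(ce[i],s[i,4],l==i) for i in range(1,n) if s[i,4]>=mn]
E
python3 - <<'E'
import pickle,cv2,numpy as np
from h import *
d=pickle.load(open('cams.pkl','rb'));c=d['top']
np.set_printoptions(precision=4,suppress=True)
def show(n,bs,z):
    for b in bs: print(n,b[0],b[1],plane(c,b[0],z)[0,:2])
show('lens',blobs(c,(100,60,0),(135,255,170),(270,195,365,228)),.054)
bl=blobs(c,(95,100,60),(130,255,255),(225,180,250,228)); show('stop',bl,.034)
show('green',blobs(c,(50,60,190),(85,255,255),(275,120,305,148)),.022)
show('red',blobs(c,(0,120,120),(8,255,255),(385,118,420,145)),.022)
w=blobs(c,(0,0,150),(180,70,255),(230,180,415,245),300)
for b in w:
    r=cv2.minAreaRect(np.argwhere(b[2])[:,::-1].astype(np.float32)); p=cv2.boxPoints(r); print('rail',p.tolist(),plane(c,p,.014)[:,:2])
big=cv2.resize(c['frame'][180:250,220:420],None,fx=4,fy=4,interpolation=cv2.INTER_CUBIC)
cv2.imwrite('pics/crop1.png',big[:,:,::-1])
E
```

```text
lens [285.0357 207.6964] 56 [0.5075 0.1159]
lens [306.463  209.7407] 54 [0.5021 0.07  ]
lens [328.0545 211.6727] 55 [0.4969 0.0239]
lens [349.5962 213.5192] 52 [ 0.4919 -0.022 ]
stop [237.0773 204.6455] 220 [0.5189 0.223 ]
green [289.6449 132.7029] 138 [0.6836 0.1072]
red [403.4    130.4286] 140 [ 0.6835 -0.1531]
rail [[239.5261993408203, 222.36996459960938], [242.3356475830078, 190.52963256835938], [406.38201904296875, 205.00430297851562], [403.57257080078125, 236.84463500976562]] [[ 0.4817  0.2213]
 [ 0.5534  0.2156]
 [ 0.5125 -0.1524]
 [ 0.4415 -0.1426]]
```

View pics/crop1.png

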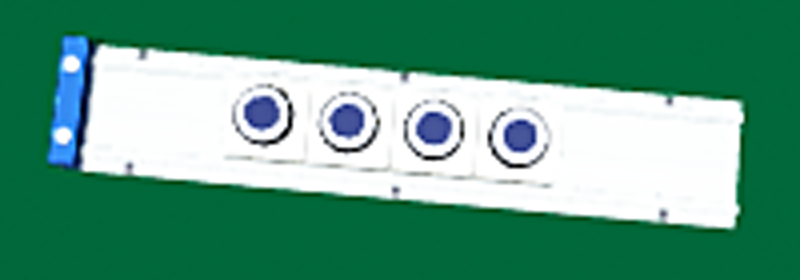

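The row is touching (46 mm pitch), the rail heading is about 6.35° from +y, and the train has roughly 77 mm to go. I'll close the fingers and align the tool's y with the rail.

```bash
cat > tgt.py <<'E'
import sys,numpy as np
from cell import robot
from scipy.spatial.transform import Rotation as Ro
s=robot.observe();R=Ro.from_rotvec(s['tcp_rot']).as_matrix();p=np.array(s['tool_pos'])
print('t',round(s['time'],2),'p',p.round(4),'yaw x',np.degrees(np.arctan2(R[1,0],R[0,0])).round(2),'tilt',R[2].round(4),'F',np.round(s['wrist_force'],2),'gap',round(s['finger_gap'],4))
if len(sys.argv)>3:
    d=R.T@(np.array(sys.argv[1:4],float)-p); print('mm',(d*1000).round(1),'share',(d/.5).round(4))
E
python3 -m jog '[[0,0,0,0,0.09],[0,0,0,0,0.09],[0,0,0,0,0.09],[0,0,0,0,0.09],[0,0,0,0,0]]'
python3 tgt.py 0.4843 -0.0896 0.12
```

```text
time: 0.6
tool_pos: [0.252, -0.5166, 0.2275]
tcp_rot: [-3.136, 0.175, 0.001]
wrist_force: [-0.4, -0.7, -0.1]
finger_gap: 0.0543
gripper_force: 0.0
t 0.6 p [ 0.252  -0.5166  0.2275] yaw x -6.38 tilt [-4.e-04 -7.e-04 -1.e+00] F [-0.41 -0.75 -0.05] gap 0.0543
mm [ 183.5 -450.1  107.8] share [ 0.3669 -0.9002  0.2156]
```

```bash
python3 -m jog '[[0,0.018,-0.045,0.01,0],[0,0.018,-0.045,0.01,0],[0,0.018,-0.045,0.01,0],[0,0.018,-0.045,0.01,0],[0,0.018,-0.045,0.01,0],[0,0.018,-0.045,0.01,0],[0,0.018,-0.045,0.01,0],[0,0.018,-0.045,0.01,0],[0,0.018,-0.045,0.01,0],[0,0.018,-0.045,0.01,0],[0,0.018,-0.045,0.01,0],[0,0.018,-0.045,0.01,0],[0,0.018,-0.045,0.01,0],[0,0.018,-0.045,0.01,0],[0,0.018,-0.045,0.01,0],[0,0.018,-0.045,0.01,0],[0,0.018,-0.045,0.01,0],[0,0.018,-0.045,0.01,0],[0,0.018,-0.045,0.01,0],[0,0.018,-0.045,0.01,0]]'
python3 tgt.py 0.4843 -0.0896 0.034
```

```text
time: 2.6
tool_pos: [0.4813, -0.0887, 0.1276]
tcp_rot: [3.137, -0.17, -0.001]
wrist_force: [-1.0, 0.5, -0.7]
finger_gap: 0.0006
gripper_force: 0.0
t 2.6 p [ 0.4813 -0.0887  0.1276] yaw x -6.19 tilt [-3.e-04  1.e-04 -1.e+00] F [-0.97  0.47 -0.74] gap 0.0006
mm [ 3.1  0.6 93.6] share [0.0062 0.0011 0.1872]
```

```bash
python3 -m jog '[[0,0.006,0,0.02,0],[0,0,0,0.03,0],[0,0,0,0.03,0],[0,0,0,0.03,0],[0,0,0,0.03,0],[0,0,0,0.025,0],[0,0,0,0.014,0],[0,0,0,0.008,0],[0,0,0,0,0]]'
python3 tgt.py 0.4876 -0.0604 0.034
python3 - <<'E'
from cell import robot
import cv2
from h import *
c=robot.read_camera('scene')
cv2.imwrite('pics/scene1.png',cv2.resize(c['frame'][120:260,220:440],None,fx=3,fy=3)[:,:,::-1])
E
```

```text
time: 3.5
tool_pos: [0.4838, -0.0903, 0.0341]
tcp_rot: [3.137, -0.175, -0.001]
wrist_force: [-0.2, 0.5, -0.0]
finger_gap: 0.0
gripper_force: 0.0
t 3.5 p [ 0.4838 -0.0903  0.0341] yaw x -6.38 tilt [-8.e-04  1.e-04 -1.e+00] F [-0.18  0.5  -0.01] gap 0.0
mm [  0.5 -30.2   0.1] share [ 0.0009 -0.0604  0.0002]
```

View pics/scene1.png

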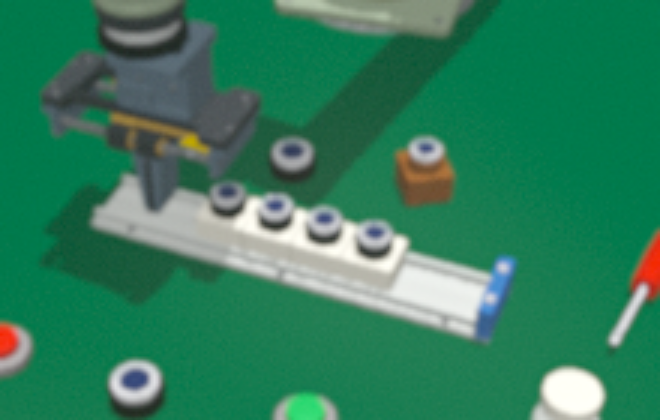

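The fingers stand in the channel about 30 mm behind carrier_4 and the row is intact. Next is a gentle approach.

```bash
python3 -m jog '[[0,0,-0.006,0,0],[0,0,-0.008,0,0],[0,0,-0.008,0,0],[0,0,-0.008,0,0],[0,0,-0.006,0,0],[0,0,-0.004,0,0],[0,0,-0.003,0,0],[0,0,-0.002,0,0],[0,0,-0.002,0,0],[0,0,-0.002,0,0],[0,0,-0.002,0,0],[0,0,-0.002,0,0],[0,0,-0.002,0,0],[0,0,-0.002,0,0],[0,0,-0.002,0,0],[0,0,-0.002,0,0]]'
python3 tgt.py 0.4876 -0.0604 0.034
cat > look.py <<'E'
import sys
from cell import robot
from h import *
np.set_printoptions(precision=4,suppress=True)
c=robot.read_camera('top')
cv2.imwrite(f'pics/{sys.argv[1]}.png',cv2.resize(c['frame'][170:250,220:420],None,fx=4,fy=4)[:,:,::-1])
P=np.array([plane(c,b[0],.054)[0,:2] for b in blobs(c,(100,60,0),(135,255,170),(243,195,365,228))])
u=np.array([.1108,.9938]);print('along',(np.array([.518,.216])-P)@u)
E
python3 look.py t1
```

```text
time: 5.15
tool_pos: [0.4875, -0.0596, 0.0345]
tcp_rot: [3.137, -0.175, 0.0]
wrist_force: [-0.1, -0.4, -0.3]
finger_gap: 0.0008
gripper_force: 0.0
t 5.15 p [ 0.4875 -0.0596  0.0345] yaw x -6.4 tilt [ 1.e-04  1.e-04 -1.e+00] F [-0.08 -0.38 -0.33] gap 0.0008
mm [0.2 0.7 0.5] share [0.0004 0.0015 0.0009]
along [0.1007 0.1468]
```

```bash
python3 -m jog '[[0,0,-0.002,0,0],[0,0,-0.002,0,0],[0,0,-0.002,0,0],[0,0,-0.002,0,0],[0,0,-0.002,0,0],[0,0,-0.003,0,0],[0,0,-0.004,0,0],[0,0,-0.004,0,0],[0,0,-0.004,0,0],[0,0,-0.004,0,0],[0,0,-0.004,0,0],[0,0,-0.004,0,0],[0,0,-0.004,0,0],[0,0,-0.004,0,0],[0,0,-0.004,0,0],[0,0,-0.004,0,0],[0,0,-0.004,0,0],[0,0,-0.004,0,0],[0,0,-0.004,0,0],[0,0,-0.004,0,0]]'
python3 tgt.py; python3 look.py t2
```

```text
time: 7.2
tool_pos: [0.4914, -0.0253, 0.0345]
tcp_rot: [3.137, -0.175, 0.0]
wrist_force: [0.3, -3.0, 1.1]
finger_gap: 0.0002
gripper_force: 1.7
t 7.2 p [ 0.4914 -0.0253  0.0345] yaw x -6.4 tilt [ 1.e-04  1.e-04 -1.e+00] F [ 0.34 -3.05  1.13] gap 0.0002
along [0.073  0.1186 0.2198 0.257 ]
```

```bash
python3 -m jog '[[0,0,-0.004,0,0],[0,0,-0.004,0,0],[0,0,-0.004,0,0],[0,0,-0.004,0,0],[0,0,-0.004,0,0],[0,0,-0.004,0,0],[0,0,-0.004,0,0],[0,0,-0.004,0,0],[0,0,-0.004,0,0],[0,0,-0.004,0,0],[0,0,-0.004,0,0],[0,0,-0.004,0,0],[0,0,-0.004,0,0],[0,0,-0.004,0,0],[0,0,-0.004,0,0],[0,0,-0.004,0,0],[0,0,-0.004,0,0],[0,0,-0.004,0,0],[0,0,-0.004,0,0],[0,0,-0.004,0,0]]'
python3 tgt.py; python3 look.py t3
```

```text
time: 9.25
tool_pos: [0.4958, 0.0145, 0.0344]
tcp_rot: [3.137, -0.175, -0.0]
wrist_force: [-0.8, -4.3, 1.1]
finger_gap: 0.0005
gripper_force: 1.8
t 9.25 p [0.4958 0.0145 0.0344] yaw x -6.4 tilt [-0.e+00  1.e-04 -1.e+00] F [-0.85 -4.26  1.06] gap 0.0005
along [0.033  0.0786 0.1688 0.2123]
```

Ten millimetres remain. I'll slow to 1 mm steps and watch for the force rise at the stop.

```bash
python3 -m jog '[[0,0,-0.003,0,0],[0,0,-0.003,0,0],[0,0,-0.002,0,0],[0,0,-0.002,0,0],[0,0,-0.002,0,0],[0,0,-0.002,0,0],[0,0,-0.002,0,0],[0,0,-0.002,0,0]]'
python3 tgt.py; python3 -m jog '[[0,0,-0.002,0,0]]';python3 -m jog '[[0,0,-0.002,0,0]]'; python3 look.py t4
```

```text
time: 10.1
tool_pos: [0.4968, 0.0233, 0.0344]
tcp_rot: [3.137, -0.175, 0.0]
wrist_force: [-0.4, -2.4, 0.8]
finger_gap: 0.0005
gripper_force: 1.8
t 10.1 p [0.4968 0.0233 0.0344] yaw x -6.4 tilt [ 0.e+00  1.e-04 -1.e+00] F [-0.39 -2.37  0.81] gap 0.0005
time: 10.2
tool_pos: [0.4969, 0.0243, 0.0344]
tcp_rot: [3.137, -0.175, 0.0]
wrist_force: [0.6, -3.5, 0.3]
finger_gap: 0.0004
gripper_force: 1.8
time: 10.3
tool_pos: [0.497, 0.0253, 0.0344]
tcp_rot: [3.137, -0.175, -0.0]
wrist_force: [-0.9, -4.0, 0.4]
finger_gap: 0.0006
gripper_force: 1.8
along [0.0217 0.0677 0.1552 0.1962]
```

```bash
for i in 1; do python3 -m jog '[[0,0,-0.001,0,0]]'; python3 -m jog '[[0,0,-0.001,0,0]]'; python3 -m jog '[[0,0,-0.001,0,0]]'; done | grep -E 'pos|wrist'
```

```text
tool_pos: [0.4971, 0.0258, 0.0344]
wrist_force: [-0.4, -3.5, 0.6]
tool_pos: [0.4971, 0.0259, 0.0344]
wrist_force: [0.0, -7.0, 1.3]
tool_pos: [0.4971, 0.0259, 0.0345]
wrist_force: [0.1, -9.5, 1.0]
```

The TCP has stalled at y = 0.0259 with the force rising, so the row is against the stop. I'll press a little more, then back off and check.

```bash
python3 -m jog '[[0,0,-0.001,0,0]]'| grep -E 'pos|wrist'; python3 -m jog '[[0,0,-0.001,0,0],[0,0,0,0,0]]' | grep -E 'pos|wrist'
python3 -m jog '[[0,0,0.004,0,0],[0,0,0.01,0,0],[0,0,0.02,0,0],[0,0,0.02,0,0],[0,0,0,-0.03,0],[0,0,0,-0.06,0],[0,0,0,-0.06,0],[0,0,0,-0.05,0],[0,0.08,0,0,0],[0,0.08,0,0,0],[0,0.08,0,0,0],[0,0.08,0,0,0],[0,0,0,0,0]]'
python3 tgt.py 0.6836 0.1072 0.06; python3 look.py t5
```

```text
tool_pos: [0.4971, 0.0259, 0.0345]
wrist_force: [-1.7, -11.5, 1.5]
tool_pos: [0.4971, 0.026, 0.0345]
wrist_force: [-1.0, -11.7, 0.8]
time: 12.25
tool_pos: [0.6577, -0.0182, 0.1335]
tcp_rot: [-3.136, 0.177, -0.006]
wrist_force: [0.5, -0.2, -0.4]
finger_gap: 0.0005
gripper_force: 0.0
t 12.25 p [ 0.6577 -0.0182  0.1335] yaw x -6.46 tilt [ 3.7e-03 -4.0e-04 -1.0e+00] F [ 0.46 -0.25 -0.41] gap 0.0005
mm [  11.4 -127.5   73.6] share [ 0.0228 -0.255   0.1473]
along [0.0214 0.0674 0.113 ]
```

View pics/t5.png

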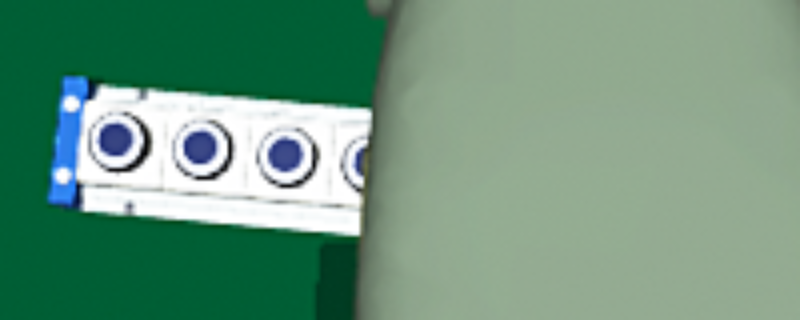

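The row sits against the stop at 46 mm pitch, with the lenses at (117,140), (201,148), (286,156) and the fourth just at the arm's edge. I'll move above the green button, then check carrier_4 and cross-check the button position.

```bash
python3 -m jog '[[0,0.02,-0.035,0,0],[0,0.003,-0.045,0,0],[0,0,-0.045,0.02,0],[0,0,-0.045,0.03,0],[0,0,-0.045,0.03,0],[0,0,-0.04,0.03,0],[0,0,0,0,0],[0,0,0,0,0]]' | grep time
python3 tgt.py 0.6836 0.1072 0.036
python3 - <<'E'
from cell import robot
from h import *
import pickle
np.set_printoptions(precision=4,suppress=True)
d=pickle.load(open('cams.pkl','rb'))
for b in blobs(d['scene'],(50,100,150),(85,255,255),(305,245,340,275)): print('green scene',b[0],b[1],plane(d['scene'],b[0],.022)[0])
c=robot.read_camera('scene')
cv2.imwrite('pics/scene2.png',cv2.resize(c['frame'][140:280,220:440],None,fx=3,fy=3)[:,:,::-1])
E
```

```text
time: 13.1
t 13.1 p [0.6782 0.1084 0.0792] yaw x -6.35 tilt [-1.e-03  9.e-04 -1.e+00] F [-0.18 -0.09  0.87] gap 0.0009
mm [ 5.5  0.6 43.2] share [0.011  0.0011 0.0863]
green scene [321.374  256.5115] 131 [0.6847 0.1078 0.022 ]
```

View pics/scene2.png

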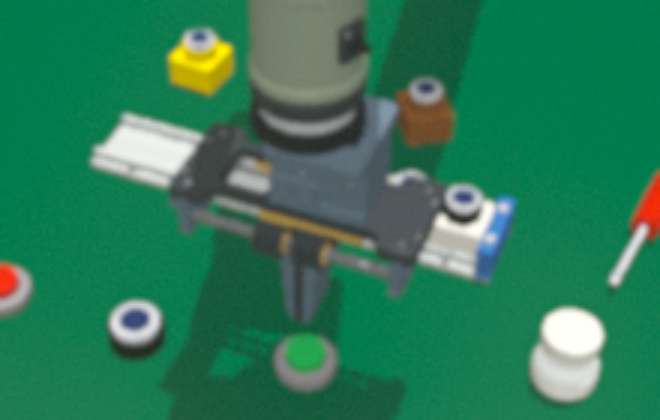

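In t5 carrier_4's barrel edge is at 341 px, exactly one pitch on, so the row is home. In this view the fingers are just behind and above the green button at (305,355). I'll press it.

```bash
python3 -m jog '[[0,0.012,0,0.02,0],[0,0,0,0.03,0],[0,0,0,0.025,0],[0,0,0,0.006,0],[0,0,0,0,0]]'; python3 tgt.py 0.6842 0.1075 0.03
```

```text
time: 13.65
tool_pos: [0.6841, 0.1074, 0.0376]
tcp_rot: [3.136, -0.176, -0.004]
wrist_force: [0.4, 0.3, -0.1]
finger_gap: 0.0007
gripper_force: 0.0
t 13.65 p [0.6841 0.1074 0.0376] yaw x -6.42 tilt [-2.5e-03  8.0e-04 -1.0e+00] F [ 0.36  0.27 -0.14] gap 0.0007
mm [ 0.1 -0.1  7.6] share [ 0.0002 -0.0002  0.0151]
```

```bash
(python3 -m jog '[[0,0,0,0.006,0],[0,0,0,0.004,0]]'; python3 -m jog '[[0,0,0,0.004,0],[0,0,0,0,0]]'; python3 -m jog '[[0,0,0,0.002,0],[0,0,0,0,0]]'; python3 -m jog '[[0,0,0,0.002,0],[0,0,0,0,0]]') | grep -E 'pos|wrist'
```

```text
tool_pos: [0.6855, 0.1079, 0.0345]
wrist_force: [0.5, -0.6, 3.4]
tool_pos: [0.6855, 0.1079, 0.0326]
wrist_force: [0.2, 0.2, 2.7]
tool_pos: [0.6855, 0.1079, 0.0315]
wrist_force: [-0.3, 0.3, 4.6]
tool_pos: [0.6855, 0.1079, 0.0303]
wrist_force: [0.8, 0.1, 4.2]
```

```bash
(python3 -m jog '[[0,0,0,0.002,0],[0,0,0,0,0]]'; python3 -m jog '[[0,0,0,0.002,0],[0,0,0,0,0]]'; python3 -m jog '[[0,0,0,0.002,0],[0,0,0,0,0],[0,0,0,0,0]]') | grep -E 'pos|wrist'
```

```text
tool_pos: [0.6855, 0.1079, 0.0303]
wrist_force: [0.1, -0.4, 9.3]
tool_pos: [0.6855, 0.1079, 0.0302]
wrist_force: [-1.2, -0.8, 14.0]
tool_pos: [0.6855, 0.1079, 0.0301]
wrist_force: [-2.4, -1.1, 17.0]
```

The button bottomed out at 0.030 (17 N). I'll lift straight off, retreat clear and look.

```bash
python3 -m jog '[[0,0,0,-0.01,0],[0,0,0,-0.02,0],[0,0,0,-0.05,0],[0,0,0,-0.07,0],[0,0,0,-0.07,0],[0,0,0,-0.07,0],[0,0,0.07,0,0],[0,0,0.07,0,0],[0,0,0.07,0,0],[0,0,0.07,0,0],[0,0,0.07,0,0],[0,0,0.07,0,0],[0,0,0.07,0,0],[0,0,0.07,0,0],[0,0,0.07,0,0],[0,0,0,0,0],[0,0,0,0,0]]'; python3 look.py t6; python3 - <<'E'
from cell import robot
import cv2
cv2.imwrite('pics/t7.png',robot.read_camera('top')['frame'][:,:,::-1])
E
```

```text
time: 16.85
tool_pos: [0.649, -0.2054, 0.171]
tcp_rot: [-3.135, 0.178, 0.004]
wrist_force: [-1.0, 0.0, -0.2]
finger_gap: 0.0006
gripper_force: 0.0
along [0.0217 0.0673 0.113  0.1593]
```

View pics/t7.png

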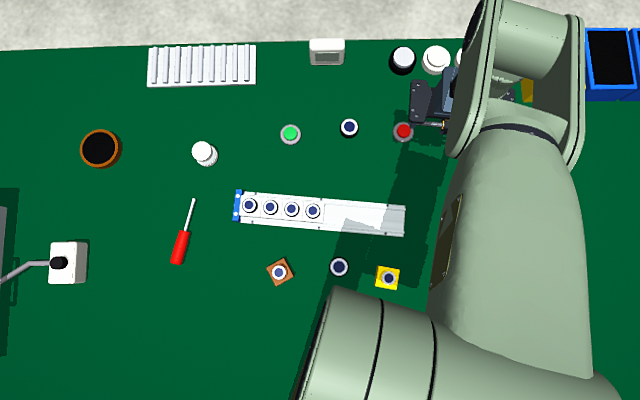

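The row is against the stop, with lenses at (249,205), (270,207), (291,209) and (313,211) and a pitch of 46 mm. The green button is back up at (290,133), the loose parts haven't moved, and the arm is clear. Handing in.

```bash
python3 -c "
from cell import robot
print(robot.finish_job())"
```

```text
the job is handed in; nothing more can be done
None
```

I pushed the four carriers home against the blue stop as one train, then pressed the green button fully down and let it come back up. The red button and loose parts were not touched, and the job is handed in.

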